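# Put three carvings on their own bases

### The arm

A 6-joint arm with a two-finger parallel gripper is mounted at the origin on the work surface. World frame = base frame: x ahead of the robot, y to its left, z up, the work surface at z = 0. Lengths are in m, angles in degrees, forces in N, time in s.
With the tool pointing down it reaches from about 0.35 to 0.875 m from the base axis. Payload 4.2 kg.
Tool frame: the origin (TCP) lies midway between the tips of the shut fingers; the grasp point (between the pads) lies 19 mm behind it; z points along the fingers, y is the direction in which the jaws open and shut (so a half turn about z gives the same grasp; the last joint's range is limited). The gripper opens to 87 mm and grips with 3 to 60 N. Pads are 19 mm wide; open, the fingers measure 117 mm over their backs; the gripper's body (75 mm by 190 mm) begins 51 mm behind the grasp point.
Start: joints at [-54.11, 22.042, 0.453, 0, -68.411, -14.817], TCP at [0.225, -0.583, 0.223] pointing down, gripper open.
Joint ranges: [-179.83, 179.83], [-69.29, 118.12], [-61.27, 80.66], [-181.25, 117.63], [-171.15, -9.14], [-177.46, 177.46]. Speed limits (degrees/s): [159.86, 159.86, 180, 180, 180, 180].

### API

Orientations are given as a 3x3 rotation matrix whose columns are the frame's x, y, z axes.
In Python, from station import r gives the robot as it stands.
- The arm moves only by the tool play_rows, never from a script. Its argument "commands" is a list that holds one entry, the list of rows, each a list of 7 numbers: the shift along the world's x, y, z in m, then the turn, a rotation vector about the world's x, y, z in rad, then the closure, from 0 (fully open) to 1 (shut). A call has 1 to 5 rows; each row is the pose to reach, as a shift and turn from the pose commanded when the call began; what a row does not reach only later rows make up. A row lasts 1/10 s, in which the tool goes at most 50 mm and 8.59 degrees, less where a joint would pass 70% of its speed; a pose out of reach is approached as far as the arm can. A call with a gripper value outside its range is refused whole. The fingers move at their own pace and stop on an object; the grip force is fixed at half the most. Time passes only in rows, so rows that repeat a pose let the fingers close. It gives the time, the measured TCP pose, the force and the opening at its end, in the units of the state.
- r.sense(): the state, without advancing time (a new reading comes with each control period).
- r.capture(name): name is "scene" or "top" or "wrist"; returns a dict with "image" (400x640x3 uint8, red, green, blue), "range_z" (400x640 float32, m along the optical axis (not along the pixel's ray), 0 where there is no reading), "intrinsics" (3x3 intrinsics, pixels), "k1" (the pictures are not rectified: a ray, as slopes to the right and down, at radius r is drawn at 1 + k1 r^2 times it, then the intrinsics apply), "extrinsics" (4x4, takes a point from camera to world coordinates); the wrist camera has in their place "mount" (4x4, takes a point from camera to tool coordinates, whose origin is the TCP and whose axes are the flange's). Camera axes: x right, y up, looking along -z (the intrinsics and any distortion apply to the point x, -y, -z); pixel columns grow to the right and rows downward; lengths in m; the calibration is good to about 2 mm. A picture is of the moment at which its call begins: read the wrist's pose just before it.
- r.finish_job(): hands the job in, once; it reports no verdict.
The state is a dict: "time_s": time; "joints": joint angles; "joint_velocities": joint speeds; "effort": joint torques, N m; "tcp_pos": TCP position; "ee_rot": TCP orientation; "wrist_force": force on the tool from outside, world axes, zero at the start; "moment": the same for the moment, N m; "gripper_width": opening from 0.0 (shut) to 1.0 (fully open).
Only numpy, scipy, OpenCV 4.12 (cv2) and the standard library are available. Lean on these libraries where they do the work, as an engineer would, in place of code of your own. Each camera call takes 0.05 s, during which the arm holds its last target. There are 200 camera calls.

### The job

The three wooden carvings have been stood on each other's display bases. Put each on its own - the owl on the round base, the elephant on the square one, the fish on the oblong one and lined up lengthwise with it - first parking one carving upright on the empty leather pad and letting go of it to make room, so that at the end each stands upright and centred on its base. Set them down without dropping them or tipping them over, and leave the jar of gouges and the metal head where they are.

Things in the scene. Friction and masses are not known exactly. Their poses are not given: they have to be found in the camera images.
- owl: carved wooden owl, 108 mm tall, standing on its own round foot (diameter 60, 12 mm thick, part of the carving). Its body is round, 51 mm across between 40 and 72 mm above the underside: grip it there from above, from any side. Origin: centre of the underside; z up; x the way it faces. 0.13 to 0.25 kg.
- elephant: carved wooden elephant, 90 mm tall, on its own square foot (60 x 60 x 12, part of it). Body: rounded block 44 mm wide across y, flat flanks, 36 to 78 mm above the underside, x = -29 to +27 mm; head, ears and trunk lie ahead, to x = +63. Grip the body across y, over the origin. Origin: centre of the foot's underside; x the way it faces, z up. 0.15 to 0.31 kg.
- fish: carved wooden fish, 80 mm tall, 130 long, on its own long foot (110 along x by 44 by 12 thick, part of it). Body 28 mm thick across y, flat flanks, 30 to 70 mm above the underside, x = -39 to +39 mm: grip it across y, over the origin. Origin: centre of the foot's underside; x from tail to snout, z up. 0.14 to 0.28 kg.
- round_base: display base of dark wood for the owl: round disc, diameter 94, 18 mm high, flat top, fixed to the bench. Origin: centre of its underside, on the bench.
- square_base: display base of dark wood for the elephant: square slab 92 x 92, 18 mm high, flat top, fixed to the bench. Origin: centre of its underside, on the bench; x and y along its sides.
- long_base: display base of dark wood for the fish: oblong slab, 150 along its x by 80 along y, 18 mm high, flat top, fixed to the bench. Origin: centre of its underside, on the bench.
- pad: square black leather pad, 130 x 130, 4 mm thick, fixed flat on the bench, empty at the start: the parking spot. Origin: centre of its underside.
- jar: terracotta jar, 76 mm across and 100 tall, full of gouges whose handles rise to about 175 mm; loose, a bystander at the far right of the work. Origin: centre of the underside.
- head: grey studded metal head, 86 mm across and 121 tall; loose, a bystander beyond the middle of the work. Origin: centre of the underside.
Not all that is in view belongs to the job. What is shaped like the elephant but blue, green or turquoise is not meant.

How it is judged (in metres and radians):
On the way:
1. one of the carvings stands upright and released on the leather pad, within 40 mm of its middle (((horizontal distance between owl and pad below 0.04 m and z of owl in the frame of pad between -0.001 and 0.01 m and angle between owl's own z axis and vertical below 0.12 rad and linear speed of owl below 0.03 m/s and contact force between the fingers and owl below 0.1 N) or (horizontal distance between elephant and pad below 0.04 m and z of elephant in the frame of pad between -0.001 and 0.01 m and angle between elephant's own z axis and vertical below 0.12 rad and linear speed of elephant below 0.03 m/s and contact force between the fingers and elephant below 0.1 N) or (horizontal distance between fish and pad below 0.04 m and z of fish in the frame of pad between -0.001 and 0.01 m and angle between fish's own z axis and vertical below 0.12 rad and linear speed of fish below 0.03 m/s and contact force between the fingers and fish below 0.1 N))), for 0.2 s.
At the end, for the whole second after the job is handed in: The owl stands on the round base, the elephant on the square base and the fish on the oblong base, each within 15 mm of the base's centre, its foot resting on the base's top, upright (within 7 degrees), released and at rest; the fish's length within 15 degrees of the base's length, either way round (horizontal distance between owl and round_base below 0.015 m and z of owl in the frame of round_base between 0.013 and 0.024 m and angle between each of owl, elephant, fish's own z axis and vertical below 0.12 rad and linear speed of each of owl, elephant, fish below 0.03 m/s and contact force between the fingers and owl below 0.1 N and horizontal distance between elephant and square_base below 0.015 m and z of elephant in the frame of square_base between 0.013 and 0.024 m and contact force between the fingers and elephant below 0.1 N and horizontal distance between fish and long_base below 0.015 m and z of fish in the frame of long_base between 0.013 and 0.024 m and contact force between the fingers and fish below 0.1 N and angle between the x axis of fish and the x axis of long_base, either way round below 0.26 rad); the robot touches nothing.
It fails at once if a carving is tipped over (angle between any of owl, elephant, fish's own z axis and vertical above 0.6 rad).
It fails at once if a carving is dropped: it falls out of the fingers by more than about 2 cm ((linear speed of owl above 0.6 m/s and contact force between the fingers and owl below 0.05 N) or (linear speed of elephant above 0.6 m/s and contact force between the fingers and elephant below 0.05 N) or (linear speed of fish above 0.6 m/s and contact force between the fingers and fish below 0.05 N)).
It fails at once if the jar of gouges or the metal head is shifted by more than 20 mm (distance of any of jar, head from where it was at the start of the episode above 0.02 m).
It also fails if it takes over 128 s, if anything falls off the work surface, if the arm or the gripper's body presses on something with over 40 N, if the wrist force passes 120 N, or if a joint passes its speed limit or range.

## Working session

There is one attempt and no reset: what is moved stays moved. The work goes in short steps, Python scripts to look and compute and a tool call to move; the robot and the scene stay as the last step left them, time stands still between calls to the robot, and variables do not carry over. Pictures are saved under pics/ and viewed, about 12 in all and at most 16, crops included, and the job is handed in when it is done.

Besides the shell and the picture viewer there is one more tool, called after "Emit:" by a JSON object that holds its "name" and its "arguments", one argument or row to a line. play_rows: Moves the arm, as the interface text tells. Its arguments: {"type":"object","properties":{"commands":{"type":"array","items":{"type":"array","items":{"type":"array","items":{"type":"number"}}}}},"required":["commands"]}

```bash
ls; mkdir -p pics
cat > h.py <<'E'
import numpy as np,cv2
from station import r
def cap(n):
    s=r.sense(); c=r.capture(n)
    if 'mount' in c:
        T=np.eye(4);T[:3,:3]=s['ee_rot'];T[:3,3]=s['tcp_pos'];c['extrinsics']=T@np.array(c['mount'])
    return c
def rays(c,uv):
    K=np.array(c['intrinsics'],float);uv=np.array(uv,float).reshape(-1,1,2)
    p=cv2.undistortPoints(uv,K,np.array([c['k1'],0,0,0,0],float)).reshape(-1,2)
    d=np.c_[p[:,0],-p[:,1],-np.ones(len(p))]
    E=np.array(c['extrinsics']);return E[:3,3],d@E[:3,:3].T
def plane(c,uv,z):
    o,d=rays(c,uv);return o+d*((z-o[2])/d[:,2])[:,None]
def cloud(c):
    h,w=c['range_z'].shape;v,u=np.mgrid[:h,:w]
    o,d=rays(c,np.c_[u.ravel(),v.ravel()]);P=o+d*c['range_z'].reshape(-1,1)
    P[c['range_z'].ravel()<=0]=np.nan
    return P.reshape(h,w,3)
def save(c,f): cv2.imwrite('pics/'+f,c['image'][:,:,::-1])
E
python3 - <<'E'
from h import *
s=r.sense();print(s['tcp_pos'],s['ee_rot'],s['time_s'],s['gripper_width'])
for n in('top','scene'):
    c=cap(n);save(c,n+'0.png');print(n,np.round(c['extrinsics'],2).tolist(),c['k1'])
    np.save(n+'_cloud.npy',cloud(c));np.save(n+'_img.npy',c['image'])
E
```

```text
pics
[ 0.22452759 -0.58263491  0.221461  ] [[-9.33192349e-01 -3.59376221e-01 -8.78309529e-04]
 [-3.59377279e-01  9.33190228e-01  1.99218537e-03]
 [ 1.03685821e-04  2.17473663e-03 -9.99997630e-01]] 0.0 0.9991455968559289
top [[0.0, 1.0, -0.06, 0.41], [-1.0, 0.0, -0.01, -0.03], [-0.01, 0.06, 1.0, 1.07], [0.0, 0.0, 0.0, 1.0]] -0.06448620683827305
scene [[-0.58, -0.58, 0.57, 1.2], [0.81, -0.42, 0.4, 0.46], [0.01, 0.7, 0.72, 0.92], [0.0, 0.0, 0.0, 1.0]] -0.013769942406863118
```

View pics/top0.png

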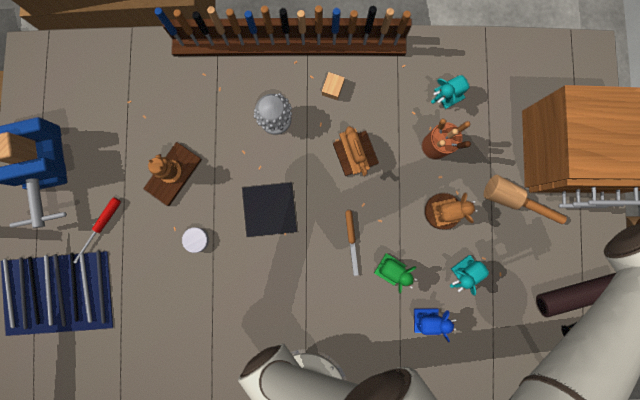

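View pics/scene0.png

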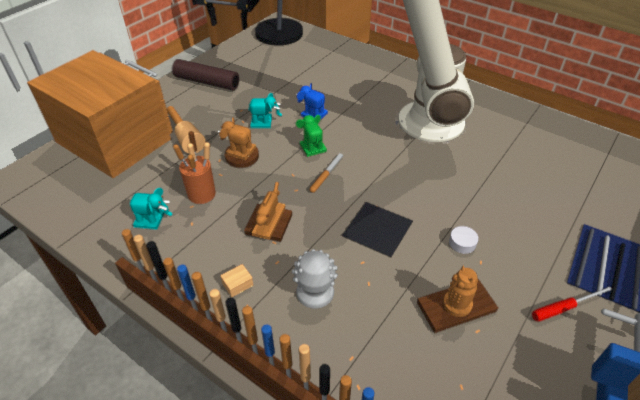

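The top view shows the owl at (172,173) on the oblong base, the fish at (356,152) on the square base and the natural-wood elephant at (448,210) on the round base. The empty pad is at (269,209), the metal head at (272,112) and the jar at (440,142). Other elephant shapes are teal (452,90), green (397,270), teal (470,273) and blue (433,322). Only the brown one at (448,210) fits.

Run:
```python
from h import *
T=np.load('top_cloud.npy');S=np.load('scene_cloud.npy');I=np.load('top_img.npy')
print('bench z',np.nanmedian(T[215:240,300:330,2]),'pad z',np.nanmedian(T[195:225,255:285,2]))
reg={'owl':(T[173,172,:2],.11),'fish':(T[152,356,:2],.09),'ele':(T[210,448,:2],.075)}
for n,(p,R) in reg.items():
    print(n,p)
    for nm,C in(('top',T),('scene',S),('both',None)):
        P=np.vstack([T.reshape(-1,3),S.reshape(-1,3)]) if C is None else C.reshape(-1,3)
        P=P[np.isfinite(P[:,0])];Q=P[np.linalg.norm(P[:,:2]-p,axis=1)<R]
        for lo,hi in((.011,.023),(.025,.036),(.055,.085),(.085,.13)):
            q=Q[(Q[:,2]>lo)&(Q[:,2]<hi)]
            if len(q)>10:
                (x,y),(w,h),a=cv2.minAreaRect((q[:,:2]*1000).astype(np.float32));(ex,ey),er=cv2.minEnclosingCircle((q[:,:2]*1000).astype(np.float32))
                print(' ',nm,lo,hi,len(q),'rect',np.round([x,y,w,h,a],1),'circ',np.round([ex,ey,er],1),'zmax',round(q[:,2].max(),4))
m=(I.max(2)<45).astype(np.uint8);m[:170]=0;m[250:]=0;m[:,:230]=0;m[:,310:]=0
u=np.argwhere(m)[:,::-1];k,l,st,ce=cv2.connectedComponentsWithStats(m);i=1+st[1:,4].argmax()
c=cap('top');pts=plane(c,np.argwhere(l==i)[:,::-1],.004);print('pad',cv2.minAreaRect((pts[:,:2]*1000).astype(np.float32)))
big=np.hstack([cv2.resize(I[y-45:y+45,x-45:x+45],(260,260),interpolation=cv2.INTER_CUBIC) for x,y in((172,173),(356,152),(448,210))])
S2=np.load('scene_img.npy')
b2=np.hstack([cv2.resize(S2[y-45:y+45,x-45:x+45],(260,260),interpolation=cv2.INTER_CUBIC) for x,y in((460,295),(270,215),(240,145))])
cv2.imwrite('pics/crops0.png',np.vstack([big,b2])[:,:,::-1])
```

```text
bench z -0.0005948907164141648 pad z 0.003234848105434951
owl [0.54879148 0.32746497]
  top 0.011 0.023 1274 rect [554.1 347.1  83.1 150.6  55.7] circ [554.7 347.2  83.6] zmax 0.023
  top 0.025 0.036 137 rect [554.5 338.9  40.7  59.3  65. ] circ [558.3 347.   30.1] zmax 0.0353
  top 0.055 0.085 90 rect [554.  334.   21.2  50.8  68. ] circ [557.9 343.8  25.4] zmax 0.0847
  top 0.085 0.13 403 rect [558.  343.   42.1  53.7  51.9] circ [561.1 347.5  27.5] zmax 0.1298
  scene 0.011 0.023 1568 rect [557.8 349.9  83.5 153.2  55.5] circ [557.2 349.5  84.3] zmax 0.023
  scene 0.025 0.036 231 rect [571.7 352.8  43.8  58.9  14.9] circ [564.3 351.5  30.3] zmax 0.0356
  scene 0.055 0.085 225 rect [578.6 351.5  24.7  51.    5.4] circ [568.2 350.5  25.6] zmax 0.085
  scene 0.085 0.13 618 rect [568.6 350.6  47.8  46.3  80.8] circ [569.4 351.6  26.3] zmax 0.1299
  both 0.011 0.023 2842 rect [556.5 348.3  87.6 153.4  55.5] circ [557.  349.4  84.4] zmax 0.023
  both 0.025 0.036 368 rect [561.5 349.9  65.6  59.4  33.4] circ [561.7 349.3  33.1] zmax 0.0356
  both 0.055 0.085 315 rect [564.  346.1  56.   
[... 2113 characters left out ...]
8.  -360.4   87.1   65.    89. ] circ [ 469.4 -360.5   46.3] zmax 0.0849
  scene 0.085 0.13 350 rect [ 471.9 -356.6   75.4   67.3   89.5] circ [ 467.6 -359.9   41.4] zmax 0.1083
  both 0.011 0.023 732 rect [ 463.5 -348.    98.1   93.7   22.7] circ [ 464.5 -348.1   51.1] zmax 0.023
  both 0.025 0.036 400 rect [ 460.6 -351.2   67.    63.3   14.1] circ [ 459.2 -352.1   42.8] zmax 0.0357
  both 0.055 0.085 304 rect [ 466.5 -362.7   67.4   92.1    0. ] circ [ 465.7 -362.4   47.1] zmax 0.0849
  both 0.085 0.13 940 rect [ 456.3 -362.9   75.4   77.5   27.4] circ [ 462.3 -362.6   45.3] zmax 0.1112
pad ((464.9378967285156, 36.47716522216797), (40.07781219482422, 130.96624755859375), 81.16090393066406)
```

View pics/crops0.png

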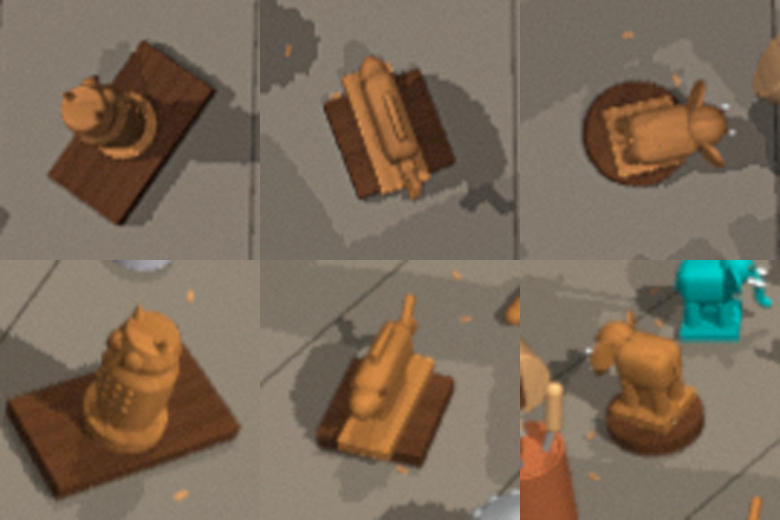

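Run:
```python
from h import *
T=np.load('top_cloud.npy');S=np.load('scene_cloud.npy')
P=np.vstack([T.reshape(-1,3),S.reshape(-1,3)]);P=P[np.isfinite(P[:,0])]
def show(n,p,R,lo,hi):
    q=P[(np.linalg.norm(P[:,:2]-p,axis=1)<R)&(P[:,2]>lo)&(P[:,2]<hi)]*1000
    print(n,len(q),q.min(0).round(),q.max(0).round(),cv2.minEnclosingCircle(q[:,:2].astype(np.float32)))
j=T[145,438,:2];print(j)
show('jar',j,.07,.03,.1);show('handles',j,.08,.115,.25)
show('head',T[112,272,:2],.09,.03,.2)
q=P[(abs(P[:,0]-.46)<.2)&(abs(P[:,1]+.35)<.2)&(P[:,2]>.115)&(P[:,2]<.2)]*1000
q=q[np.argsort(q[:,0])];print(q[:12].round())
q=T[200:222,245:297].reshape(-1,3)
I=np.load('top_img.npy');c=cap('top');m=((I.max(2)<60)).astype(np.uint8);m[:175]=0;m[245:]=0;m[:,:235]=0;m[:,305:]=0
m=cv2.morphologyEx(m,cv2.MORPH_OPEN,np.ones((5,5)))
pts=plane(c,np.argwhere(m)[:,::-1],.004);print('pad',cv2.minAreaRect((pts[:,:2]*1000).astype(np.float32)))
S2=np.load('scene_img.npy');c=cap('scene');m=((S2.max(2)<60)).astype(np.uint8);m[:195]=0;m[260:]=0;m[:,:335]=0;m[:,420:]=0
m=cv2.morphologyEx(m,cv2.MORPH_OPEN,np.ones((5,5)))
pts=plane(c,np.argwhere(m)[:,::-1],.004);print('pad',cv2.minAreaRect((pts[:,:2]*1000).astype(np.float32)))
```

```text
[ 0.60379539 -0.30321062]
jar 1476 [ 593. -369.   30.] [ 671. -294.  100.] ((631.871826171875, -330.4814758300781), 41.238128662109375)
handles 796 [ 595. -368.  115.] [ 666. -295.  175.] ((630.9595947265625, -334.21435546875), 45.77626037597656)
head 2607 [653.  35.  30.] [748. 130. 123.] ((701.206787109375, 81.1558837890625), 49.149600982666016)
[[ 595. -361.  172.]
 [ 596. -360.  160.]
 [ 596. -359.  169.]
 [ 596. -357.  158.]
 [ 596. -357.  169.]
 [ 596. -364.  169.]
 [ 596. -359.  157.]
 [ 597. -356.  166.]
 [ 597. -355.  162.]
 [ 597. -360.  173.]
 [ 598. -357.  150.]
 [ 598. -363.  172.]]
pad ((463.6937255859375, 94.34823608398438), (127.82209777832031, 129.21018981933594), 6.046123027801514)
pad ((468.049072265625, 97.06948852539062), (127.27157592773438, 129.07017517089844), 6.222423553466797)
```

Emit:
{"name": "play_rows", "arguments": {
  "commands": [
    [[0, 0, 0.03, 0, 0, 0, 0], [0.02, 0.05, 0.06, 0, 0, 0, 0], [0.05, 0.1, 0.06, 0, 0, 0, 0], [0.08, 0.15, 0.06, 0, 0, 0, 0], [0.11, 0.19, 0.06, 0, 0, 0, 0]]
  ]
}}

```text
time_s: 0.75
tcp_pos: [0.3198, -0.4135, 0.2829]
ee_rot: [[-0.933, -0.359, 0.001], [-0.359, 0.934, -0.0], [-0.001, -0.001, -1.0]]
wrist_force: [0.8, -0.7, -0.3]
gripper_width: 1.0
```

Emit:
{"name": "play_rows", "arguments": {
  "commands": [
    [[0.014, 0.047, 0, 0, 0, 0, 0], [0.028, 0.094, 0, 0, 0, 0, 0], [0.043, 0.14, 0, 0, 0, 0, 0], [0.057, 0.187, 0, 0, 0, 0, 0], [0.071, 0.233, 0, 0, 0, 0, 0]]
  ]
}}

```text
time_s: 1.25
tcp_pos: [0.3905, -0.1803, 0.2826]
ee_rot: [[-0.933, -0.359, 0.001], [-0.359, 0.933, -0.0], [-0.001, -0.0, -1.0]]
wrist_force: [1.5, -0.1, 0.4]
gripper_width: 0.997
```

Emit:
{"name": "play_rows", "arguments": {
  "commands": [
    [[0.014, 0.047, 0, 0, 0, 0, 0], [0.028, 0.094, 0, 0, 0, 0, 0], [0.043, 0.14, 0, 0, 0, 0, 0], [0.057, 0.187, 0, 0, 0, 0, 0], [0.071, 0.233, 0, 0, 0, 0, 0]]
  ]
}}

```text
time_s: 1.75
tcp_pos: [0.4615, 0.053, 0.2827]
ee_rot: [[-0.933, -0.36, 0.001], [-0.36, 0.933, 0.0], [-0.001, 0.0, -1.0]]
wrist_force: [1.0, -0.8, 0.1]
gripper_width: 1.001
```

Emit:
{"name": "play_rows", "arguments": {
  "commands": [
    [[0.014, 0.047, 0, 0, 0, 0, 0], [0.028, 0.094, 0, 0, 0, 0, 0], [0.043, 0.14, 0, 0, 0, 0, 0], [0.055, 0.18, 0, 0, 0, 0, 0], [0.055, 0.18, 0, 0, 0, 0, 0]]
  ]
}}

```text
time_s: 2.25
tcp_pos: [0.5174, 0.2351, 0.2808]
ee_rot: [[-0.932, -0.363, -0.001], [-0.363, 0.932, -0.0], [0.001, 0.0, -1.0]]
wrist_force: [-1.0, -0.4, -0.7]
gripper_width: 1.002
```

Emit:
{"name": "play_rows", "arguments": {
  "commands": [
    [[0, 0, 0, 0, 0, 0, 0], [0, 0, 0, 0, 0, 0, 0], [0, 0, 0, 0, 0, 0, 0]]
  ]
}}

```text
time_s: 2.55
tcp_pos: [0.5163, 0.2297, 0.2828]
ee_rot: [[-0.934, -0.358, 0.0], [-0.358, 0.934, 0.0], [-0.001, 0.0, -1.0]]
wrist_force: [0.5, -0.2, 0.5]
gripper_width: 0.998
```

Run:
```python
from h import *
s=r.sense();print(s['tcp_pos'],s['joints'],s['ee_rot'].round(3) if hasattr(s['ee_rot'],'round') else s['ee_rot'])
c=cap('wrist');save(c,'w1.png')
C=cloud(c).reshape(-1,3);P=C[np.isfinite(C[:,0])];q=P[np.linalg.norm(P[:,:2]-[.561,.349],axis=1)<.11]
for lo,hi in((-.01,.005),(.011,.023),(.025,.036),(.055,.1),(.1,.14)):
    k=q[(q[:,2]>lo)&(q[:,2]<hi)]*1000
    if len(k)>10:print(lo,len(k),cv2.minAreaRect(k[:,:2].astype(np.float32)),cv2.minEnclosingCircle(k[:,:2].astype(np.float32)),np.median(k[:,2]))
```

```text
[0.51630494 0.2297304  0.28282376] [ 4.04131280e+01  1.40662055e+01 -2.36014792e+00  6.24522037e-04
 -7.35431752e+01 -1.09406258e+02] [[-0.934 -0.358  0.   ]
 [-0.358  0.934  0.   ]
 [-0.001  0.    -1.   ]]
-0.01 9186 ((553.8822631835938, 346.2703857421875), (204.62351989746094, 219.73892211914062), 21.13583755493164) ((560.9685668945312, 348.986083984375), 109.98209381103516) 0.9535795380819501
0.011 4594 ((554.7835083007812, 345.630615234375), (82.291748046875, 151.30996704101562), 55.23054504394531) ((554.4588623046875, 345.1748962402344), 84.00921630859375) 18.80131456361803
0.025 490 ((552.39306640625, 338.0101013183594), (38.91203689575195, 58.49131393432617), 46.929500579833984) ((559.2756958007812, 345.39996337890625), 29.803668975830078) 30.79462836557817
0.055 842 ((553.6265258789062, 336.53875732421875), (29.73615264892578, 52.46511459350586), 51.2844352722168) ((560.5367431640625, 345.19012451171875), 26.486557006835938) 86.56814128114937
0.1 668 ((563.396240234375, 335.0459899902344), (49.175540924072266, 27.050004959106445), 0.8127310276031494) ((563.31005859375, 341.1239013671875), 24.673389434814453) 118.44119753272741
```

View pics/w1.png

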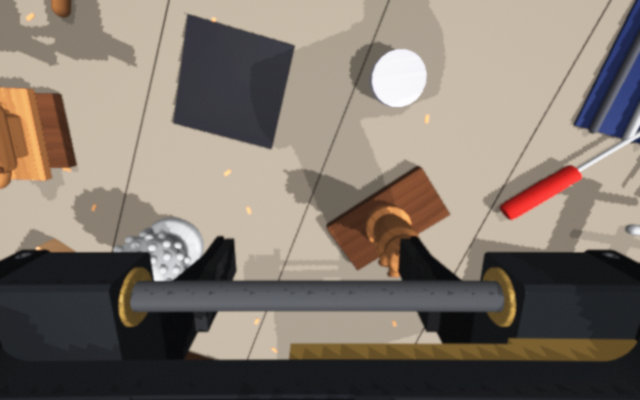

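Emit:
{"name": "play_rows", "arguments": {
  "commands": [
    [[0.015, 0.04, 0, 0, 0, 0, 0], [0.03, 0.08, 0, 0, 0, 0, 0], [0.0435, 0.117, 0, 0, 0, 0, 0], [0.0435, 0.117, -0.04, 0, 0, 0, 0], [0.0435, 0.117, -0.08, 0, 0, 0, 0]]
  ]
}}

```text
time_s: 3.1
tcp_pos: [0.5608, 0.3487, 0.2025]
ee_rot: [[-0.933, -0.36, 0.003], [-0.36, 0.933, 0.003], [-0.003, 0.002, -1.0]]
wrist_force: [-0.1, 1.2, -1.6]
gripper_width: 0.997
```

Emit:
{"name": "play_rows", "arguments": {
  "commands": [
    [[0, 0, -0.04, 0, 0, 0, 0], [0, 0, -0.08, 0, 0, 0, 0], [0, 0, -0.11, 0, 0, 0, 0], [0, 0, -0.13, 0, 0, 0, 0], [0, 0, -0.1415, 0, 0, 0, 0]]
  ]
}}

```text
time_s: 3.6
tcp_pos: [0.5595, 0.3463, 0.0591]
ee_rot: [[-0.934, -0.358, -0.002], [-0.358, 0.934, -0.002], [0.003, -0.001, -1.0]]
wrist_force: [0.2, 0.3, -0.5]
gripper_width: 1.003
```

Emit:
{"name": "play_rows", "arguments": {
  "commands": [
    [[0, 0, 0, 0, 0, 0, 0], [0, 0, 0, 0, 0, 0, 0]]
  ]
}}

```text
time_s: 3.8
tcp_pos: [0.5608, 0.348, 0.0621]
ee_rot: [[-0.933, -0.359, 0.002], [-0.359, 0.933, 0.001], [-0.002, 0.0, -1.0]]
wrist_force: [0.0, -0.6, -0.1]
gripper_width: 1.002
```

Emit:
{"name": "play_rows", "arguments": {
  "commands": [
    [[0, 0, 0, 0, 0, 0, 0.3], [0, 0, 0, 0, 0, 0, 0.6], [0, 0, 0, 0, 0, 0, 1], [0, 0, 0, 0, 0, 0, 1], [0, 0, 0, 0, 0, 0, 1]]
  ]
}}

```text
time_s: 4.3
tcp_pos: [0.56, 0.3479, 0.0611]
ee_rot: [[-0.933, -0.36, 0.0], [-0.36, 0.933, 0.0], [-0.0, 0.0, -1.0]]
wrist_force: [-0.0, 0.2, -0.2]
gripper_width: 0.63
```

Emit:
{"name": "play_rows", "arguments": {
  "commands": [
    [[0, 0, 0, 0, 0, 0, 1], [0, 0, 0, 0, 0, 0, 1], [0, 0, 0, 0, 0, 0, 1]]
  ]
}}

```text
time_s: 4.6
tcp_pos: [0.56, 0.348, 0.061]
ee_rot: [[-0.933, -0.36, 0.0], [-0.36, 0.933, 0.0], [-0.0, 0.0, -1.0]]
wrist_force: [-0.6, 0.2, 1.4]
gripper_width: 0.574
```

Emit:
{"name": "play_rows", "arguments": {
  "commands": [
    [[0, 0, 0.01, 0, 0, 0, 1], [0, 0, 0.03, 0, 0, 0, 1], [0, 0, 0.06, 0, 0, 0, 1], [0, 0, 0.08, 0, 0, 0, 1], [0, 0, 0.08, 0, 0, 0, 1]]
  ]
}}

```text
time_s: 5.1
tcp_pos: [0.5617, 0.349, 0.1448]
ee_rot: [[-0.933, -0.36, 0.006], [-0.36, 0.933, 0.004], [-0.007, 0.002, -1.0]]
wrist_force: [-0.2, -0.5, -1.0]
gripper_width: 0.578
```

Emit:
{"name": "play_rows", "arguments": {
  "commands": [
    [[-0.007, -0.019, 0, 0, 0, 0, 1], [-0.021, -0.055, 0, 0, 0, 0, 1], [-0.035, -0.092, 0, 0, 0, 0, 1], [-0.049, -0.128, 0, 0, 0, 0, 1], [-0.062, -0.164, 0, 0, 0, 0, 1]]
  ]
}}

```text
time_s: 5.6
tcp_pos: [0.4962, 0.1819, 0.1394]
ee_rot: [[-0.933, -0.359, -0.003], [-0.359, 0.933, -0.001], [0.003, -0.0, -1.0]]
wrist_force: [0.5, -0.8, -1.3]
gripper_width: 0.576
```

Emit:
{"name": "play_rows", "arguments": {
  "commands": [
    [[-0.014, -0.036, 0, 0, 0, 0, 1], [-0.025, -0.067, 0, 0, 0, 0, 1], [-0.0335, -0.089, 0, 0, 0, 0, 1], [-0.0335, -0.089, 0, 0, 0, 0, 1], [-0.0335, -0.089, 0, 0, 0, 0, 1]]
  ]
}}

```text
time_s: 6.1
tcp_pos: [0.4641, 0.0944, 0.1403]
ee_rot: [[-0.933, -0.359, -0.001], [-0.359, 0.933, -0.0], [0.001, 0.0, -1.0]]
wrist_force: [0.6, 0.8, -2.4]
gripper_width: 0.575
```

Emit:
{"name": "play_rows", "arguments": {
  "commands": [
    [[0, 0, -0.02, 0, 0, 0, 1], [0, 0, -0.045, 0, 0, 0, 1], [0, 0, -0.065, 0, 0, 0, 1], [0, 0, -0.08, 0, 0, 0, 1], [0, 0, -0.087, 0, 0, 0, 1]]
  ]
}}

```text
time_s: 6.6
tcp_pos: [0.464, 0.0953, 0.052]
ee_rot: [[-0.933, -0.36, -0.003], [-0.36, 0.933, -0.001], [0.003, -0.0, -1.0]]
wrist_force: [0.1, -0.1, -2.1]
gripper_width: 0.575
```

Emit:
{"name": "play_rows", "arguments": {
  "commands": [
    [[0, 0, -0.002, 0, 0, 0, 1], [0, 0, -0.004, 0, 0, 0, 1], [0, 0, -0.005, 0, 0, 0, 1], [0, 0, -0.006, 0, 0, 0, 1], [0, 0, -0.006, 0, 0, 0, 1]]
  ]
}}

```text
time_s: 7.1
tcp_pos: [0.4647, 0.0949, 0.0482]
ee_rot: [[-0.933, -0.36, 0.001], [-0.36, 0.933, 0.0], [-0.001, 0.0, -1.0]]
wrist_force: [0.7, -0.1, -1.5]
gripper_width: 0.573
```

Emit:
{"name": "play_rows", "arguments": {
  "commands": [
    [[0, 0, -0.001, 0, 0, 0, 1], [0, 0, -0.0015, 0, 0, 0, 1], [0, 0, -0.0015, 0, 0, 0, 0.2], [0, 0, -0.0015, 0, 0, 0, 0], [0, 0, -0.0015, 0, 0, 0, 0]]
  ]
}}

```text
time_s: 7.6
tcp_pos: [0.4647, 0.0949, 0.0465]
ee_rot: [[-0.933, -0.36, 0.0], [-0.36, 0.933, 0.0], [-0.0, 0.0, -1.0]]
wrist_force: [0.6, -0.7, -0.5]
gripper_width: 0.769
```

Emit:
{"name": "play_rows", "arguments": {
  "commands": [
    [[0, 0, 0, 0, 0, 0, 0], [0, 0, 0, 0, 0, 0, 0], [0, 0, 0, 0, 0, 0, 0], [0, 0, 0.02, 0, 0, 0, 0], [0, 0, 0.05, 0, 0, 0, 0]]
  ]
}}

```text
time_s: 8.1
tcp_pos: [0.4632, 0.0941, 0.0954]
ee_rot: [[-0.933, -0.359, -0.004], [-0.359, 0.933, -0.002], [0.005, -0.001, -1.0]]
wrist_force: [0.4, 0.9, 0.3]
gripper_width: 1.002
```

Emit:
{"name": "play_rows", "arguments": {
  "commands": [
    [[0, 0, 0.04, 0, 0, 0, 0], [0, 0, 0.09, 0, 0, 0, 0], [0, 0, 0.14, 0, 0, 0, 0], [0, 0, 0.19, 0, 0, 0, 0], [0, 0, 0.19, 0, 0, 0, 0]]
  ]
}}

```text
time_s: 8.6
tcp_pos: [0.468, 0.0959, 0.2942]
ee_rot: [[-0.933, -0.36, 0.015], [-0.36, 0.933, 0.006], [-0.016, -0.0, -1.0]]
wrist_force: [-0.8, 0.1, 0.3]
gripper_width: 1.0
```

Run:
```python
from h import *
s=r.sense();print(s['tcp_pos'],s['time_s'])
c=cap('wrist');save(c,'w2.png')
t=cap('top');save(t,'top2.png')
for nm,cc in(('wrist',c),('top',t)):
  C=cloud(cc).reshape(-1,3);P=C[np.isfinite(C[:,0])]
  for n,p,R,lohi in(('owl',(.4645,.095),.06,((.007,.02),(.085,.12))),('long',(.555,.346),.11,((.011,.024),)),('fish',(.612,-.122),.085,((.011,.023),(.026,.036),(.055,.085)))):
    q=P[np.linalg.norm(P[:,:2]-p,axis=1)<R]
    for lo,hi in lohi:
      k=q[(q[:,2]>lo)&(q[:,2]<hi)]*1000
      if len(k)>10:print(nm,n,lo,len(k),np.round(np.hstack([np.hstack(cv2.minAreaRect(k[:,:2].astype(np.float32))),np.hstack(cv2.minEnclosingCircle(k[:,:2].astype(np.float32)))]),1),np.median(k[:,2]).round(1),k[:,2].max().round(1))
cv2.imwrite('pics/wt2.png',np.hstack([cv2.resize(x['image'],(400,250)) for x in(c,t)])[:,:,::-1])
```

```text
[0.46803487 0.09588909 0.29420828] 8.6
wrist owl 0.007 377 [458.5  96.9 109.6  91.5  86.1 463.   94.6  58.2] 16.7 19.6
wrist owl 0.085 1417 [467.7  91.3  42.9  50.6  76.9 468.1  90.5  25.9] 110.8 120.0
wrist long 0.011 1838 [551.8 339.8  68.3 149.5  55.4 544.8 329.3  77.1] 19.0 21.5
wrist fish 0.011 1369 [ 613.  -126.7  111.    93.3   20.9  608.8 -126.2   62.9] 18.9 22.9
wrist fish 0.026 1606 [ 609.4 -118.7  111.6   37.4   21.6  608.8 -118.5   57.1] 31.0 35.9
wrist fish 0.055 1566 [ 602.2 -124.4  122.7   26.3   19.4  602.4 -124.7   61.4] 75.0 85.0
top owl 0.007 82 [436.6  89.7  45.  114.3  15.1 453.8  94.3  57.3] 14.5 19.1
top owl 0.085 73 [457.   85.5  17.2  47.   36.5 464.   90.6  23.5] 106.0 119.2
top long 0.011 119 [585.4 367.5  16.  121.8  55.  586.9 369.6  60.9] 17.2 21.7
top fish 0.011 645 [ 608.1 -127.4   98.3   92.3   20.4  610.4 -126.4   63. ] 17.4 22.8
top fish 0.026 280 [ 611.1 -122.4  108.1   44.1   19.7  610.8 -121.6   57.8] 29.4 34.6
top fish 0.055 282 [ 604.5 -123.9  122.8   30.1   18.   604.4 -123.5   61.5] 78.8 84.9
```

View pics/wt2.png

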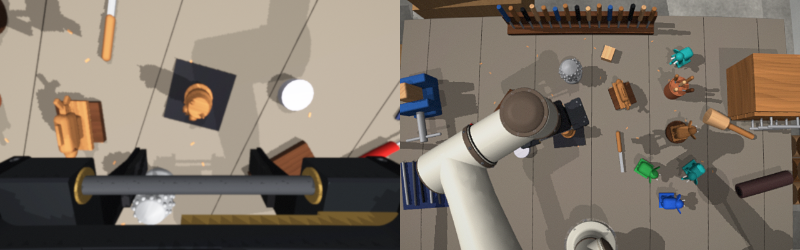

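Emit:
{"name": "play_rows", "arguments": {
  "commands": [
    [[0.027, -0.04, 0, 0, 0, 0, 0], [0.053, -0.079, 0, 0, 0, -0.013, 0], [0.08, -0.119, 0, 0, 0, -0.026, 0], [0.107, -0.158, 0, 0, 0, -0.026, 0], [0.133, -0.197, 0, 0, 0, -0.026, 0]]
  ]
}}

```text
time_s: 9.2
tcp_pos: [0.5975, -0.1038, 0.2836]
ee_rot: [[-0.942, -0.335, -0.005], [-0.335, 0.942, 0.0], [0.004, 0.002, -1.0]]
wrist_force: [1.3, 0.5, 0.6]
gripper_width: 1.003
```

Emit:
{"name": "play_rows", "arguments": {
  "commands": [
    [[0.013, -0.0195, -0.01, 0, 0, 0, 0], [0.013, -0.0195, -0.05, 0, 0, 0, 0], [0.013, -0.0195, -0.09, 0, 0, 0, 0], [0.013, -0.0195, -0.13, 0, 0, 0, 0], [0.013, -0.0195, -0.15, 0, 0, 0, 0]]
  ]
}}

```text
time_s: 9.7
tcp_pos: [0.6065, -0.1217, 0.1295]
ee_rot: [[-0.943, -0.334, -0.011], [-0.334, 0.943, 0.001], [0.01, 0.005, -1.0]]
wrist_force: [-0.0, -0.2, -0.1]
gripper_width: 0.999
```

Emit:
{"name": "play_rows", "arguments": {
  "commands": [
    [[0, 0, -0.03, 0, 0, 0, 0], [0, 0, -0.06, 0, 0, 0, 0], [0, 0, -0.0825, 0, 0, 0, 0], [0, 0, -0.0825, 0, 0, 0, 0], [0, 0, -0.0825, 0, 0, 0, 0]]
  ]
}}

```text
time_s: 10.2
tcp_pos: [0.6097, -0.1218, 0.0526]
ee_rot: [[-0.942, -0.335, -0.003], [-0.335, 0.942, -0.0], [0.003, 0.001, -1.0]]
wrist_force: [0.5, -0.5, 0.2]
gripper_width: 1.004
```

Emit:
{"name": "play_rows", "arguments": {
  "commands": [
    [[0, 0, 0, 0, 0, 0, 0.4], [0, 0, 0, 0, 0, 0, 0.8], [0, 0, 0, 0, 0, 0, 1], [0, 0, 0, 0, 0, 0, 1], [0, 0, 0, 0, 0, 0, 1]]
  ]
}}

```text
time_s: 10.7
tcp_pos: [0.6107, -0.1217, 0.0543]
ee_rot: [[-0.942, -0.335, 0.001], [-0.335, 0.942, 0.0], [-0.001, -0.0, -1.0]]
wrist_force: [-0.3, -0.2, -0.3]
gripper_width: 0.631
```

Emit:
{"name": "play_rows", "arguments": {
  "commands": [
    [[0, 0, 0, 0, 0, 0, 1], [0, 0, 0, 0, 0, 0, 1], [0, 0, 0, 0, 0, 0, 1], [0, 0, 0, 0, 0, 0, 1], [0, 0, 0, 0, 0, 0, 1]]
  ]
}}

```text
time_s: 11.2
tcp_pos: [0.6106, -0.1218, 0.0539]
ee_rot: [[-0.942, -0.335, 0.0], [-0.335, 0.942, -0.0], [-0.0, -0.0, -1.0]]
wrist_force: [0.1, -0.4, 0.4]
gripper_width: 0.319
```

Emit:
{"name": "play_rows", "arguments": {
  "commands": [
    [[0, 0, 0.01, 0, 0, 0, 1], [0, 0, 0.03, 0, 0, 0, 1], [0, 0, 0.07, 0, 0, 0, 1], [0, 0, 0.11, 0, 0, 0, 1], [0, 0, 0.13, 0, 0, 0, 1]]
  ]
}}

```text
time_s: 11.7
tcp_pos: [0.6119, -0.1218, 0.1884]
ee_rot: [[-0.942, -0.336, 0.006], [-0.336, 0.942, -0.001], [-0.005, -0.003, -1.0]]
wrist_force: [1.4, 0.2, -0.4]
gripper_width: 0.32
```

Emit:
{"name": "play_rows", "arguments": {
  "commands": [
    [[-0.0025, 0.02, 0, 0, 0, -0.05, 1], [-0.007, 0.06, 0, 0, 0, -0.12, 1], [-0.012, 0.1, 0, 0, 0, -0.2, 1], [-0.0165, 0.14, 0, 0, 0, -0.28, 1], [-0.0215, 0.18, 0, 0, 0, -0.36, 1]]
  ]
}}

```text
time_s: 12.2
tcp_pos: [0.5882, 0.0597, 0.1841]
ee_rot: [[-1.0, 0.022, -0.001], [0.022, 1.0, 0.0], [0.001, 0.0, -1.0]]
wrist_force: [0.6, -0.1, -1.6]
gripper_width: 0.319
```

Emit:
{"name": "play_rows", "arguments": {
  "commands": [
    [[-0.005, 0.04, 0, 0, 0, -0.08, 1], [-0.0095, 0.08, 0, 0, 0, -0.16, 1], [-0.014, 0.12, 0, 0, 0, -0.24, 1], [-0.019, 0.16, 0, 0, 0, -0.32, 1], [-0.0235, 0.2, 0, 0, 0, -0.4, 1]]
  ]
}}

```text
time_s: 12.7
tcp_pos: [0.5646, 0.2598, 0.1841]
ee_rot: [[-0.912, 0.409, -0.001], [0.409, 0.912, -0.0], [0.001, -0.0, -1.0]]
wrist_force: [1.2, 0.3, -1.4]
gripper_width: 0.323
```

Emit:
{"name": "play_rows", "arguments": {
  "commands": [
    [[-0.0045, 0.04, 0, 0, 0, -0.08, 1], [-0.008, 0.07, 0, 0, 0, -0.15, 1], [-0.0105, 0.0883, 0, 0, 0, -0.184, 1], [-0.0105, 0.0883, 0, 0, 0, -0.184, 1], [-0.0105, 0.0883, 0, 0, 0, -0.184, 1]]
  ]
}}

```text
time_s: 13.2
tcp_pos: [0.5544, 0.3466, 0.1836]
ee_rot: [[-0.825, 0.566, -0.001], [0.566, 0.825, -0.001], [0.0, -0.001, -1.0]]
wrist_force: [0.4, -0.6, -1.9]
gripper_width: 0.319
```

Run:
```python
from h import *
s=r.sense();print(s['tcp_pos'],s['joints'],s['gripper_width'])
C=cloud(cap('scene')).reshape(-1,3);D=cloud(cap('wrist')).reshape(-1,3)
for n,C in(('sc',C),('wr',D)):
  P=C[np.isfinite(C[:,0])];q=P[np.linalg.norm(P[:,:2]-[.555,.347],axis=1)<.11]
  for lo,hi in((.012,.024),(.14,.163)):
    k=q[(q[:,2]>lo)&(q[:,2]<hi)]*1000
    if len(k)>10:print(n,lo,len(k),cv2.minAreaRect(k[:,:2].astype(np.float32)),k[:,2].min())
```

```text
[0.55442247 0.34657599 0.18362267] [ 4.61503212e+01  2.64146981e+01  1.69286270e+00 -1.43557611e-02
 -6.53540301e+01 -1.70585095e+02] 0.3194506698907018
sc 0.012 2403 ((558.2816772460938, 350.31561279296875), (82.74747467041016, 152.3194580078125), 55.15621566772461) 12.057476541904144
sc 0.14 666 ((564.50390625, 341.72003173828125), (46.32954406738281, 95.52587890625), 54.87689971923828) 146.11672792464515
wr 0.012 3448 ((548.0645751953125, 350.3262939453125), (80.03080749511719, 133.45785522460938), 55.570770263671875) 15.91870487574376
wr 0.14 3256 ((555.1399536132812, 342.138671875), (44.159297943115234, 110.95327758789062), 55.20490264892578) 148.30143911513022
```

Emit:
{"name": "play_rows", "arguments": {
  "commands": [
    [[0.0005, 0.003, -0.03, 0, 0, 0, 1], [0.0005, 0.003, -0.06, 0, 0, 0, 1], [0.0005, 0.003, -0.09, 0, 0, 0, 1], [0.0005, 0.003, -0.11, 0, 0, 0, 1], [0.0005, 0.003, -0.12, 0, 0, 0, 1]]
  ]
}}

```text
time_s: 13.8
tcp_pos: [0.5548, 0.3475, 0.0618]
ee_rot: [[-0.823, 0.568, -0.003], [0.568, 0.823, -0.003], [0.001, -0.004, -1.0]]
wrist_force: [0.2, -1.0, -2.2]
gripper_width: 0.325
```

Emit:
{"name": "play_rows", "arguments": {
  "commands": [
    [[0, 0, -0.004, 0, 0, 0, 1], [0, 0, -0.007, 0, 0, 0, 1], [0, 0, -0.009, 0, 0, 0, 1], [0, 0, -0.0095, 0, 0, 0, 1], [0, 0, -0.0095, 0, 0, 0, 1]]
  ]
}}

```text
time_s: 14.3
tcp_pos: [0.5558, 0.3499, 0.0551]
ee_rot: [[-0.824, 0.566, 0.001], [0.566, 0.824, 0.001], [-0.0, 0.001, -1.0]]
wrist_force: [-0.3, 0.1, -2.5]
gripper_width: 0.314
```

Emit:
{"name": "play_rows", "arguments": {
  "commands": [
    [[0, 0, -0.001, 0, 0, 0, 1], [0, 0, -0.0015, 0, 0, 0, 1], [0, 0, -0.0015, 0, 0, 0, 0.75], [0, 0, -0.0015, 0, 0, 0, 0.5], [0, 0, -0.0015, 0, 0, 0, 0]]
  ]
}}

```text
time_s: 14.8
tcp_pos: [0.5557, 0.3498, 0.053]
ee_rot: [[-0.824, 0.566, 0.001], [0.566, 0.824, 0.001], [-0.0, 0.001, -1.0]]
wrist_force: [0.8, 0.5, -0.2]
gripper_width: 0.427
```

Emit:
{"name": "play_rows", "arguments": {
  "commands": [
    [[0, 0, 0, 0, 0, 0, 0], [0, 0, 0, 0, 0, 0, 0], [0, 0, 0, 0, 0, 0, 0], [0, 0, 0, 0, 0, 0, 0], [0, 0, 0, 0, 0, 0, 0]]
  ]
}}

```text
time_s: 15.3
tcp_pos: [0.5555, 0.3496, 0.0528]
ee_rot: [[-0.824, 0.566, -0.0], [0.566, 0.824, -0.0], [0.0, -0.0, -1.0]]
wrist_force: [0.9, 0.1, 0.0]
gripper_width: 0.875
```

Emit:
{"name": "play_rows", "arguments": {
  "commands": [
    [[0, 0, 0.03, 0, 0, 0, 0], [0, 0, 0.07, 0, 0, 0, 0], [0, 0, 0.12, 0, 0, 0, 0], [0, 0, 0.17, 0, 0, 0, 0], [0, 0, 0.22, 0, 0, 0, 0]]
  ]
}}

```text
time_s: 15.8
tcp_pos: [0.5552, 0.3493, 0.2751]
ee_rot: [[-0.824, 0.566, 0.0], [0.566, 0.824, 0.0], [-0.0, 0.0, -1.0]]
wrist_force: [0.8, 1.1, -0.4]
gripper_width: 1.002
```

Emit:
{"name": "play_rows", "arguments": {
  "commands": [
    [[0, 0, 0, 0, 0, 0.1, 0], [0, -0.04, 0, 0, 0, 0.24, 0], [0, -0.08, 0, 0, 0, 0.38, 0], [0, -0.12, 0, 0, 0, 0.52, 0], [0, -0.16, 0, 0, 0, 0.66, 0]]
  ]
}}

```text
time_s: 16.3
tcp_pos: [0.5552, 0.1882, 0.273]
ee_rot: [[-0.998, -0.064, 0.0], [-0.064, 0.998, 0.0], [-0.0, 0.0, -1.0]]
wrist_force: [0.9, -0.7, -0.1]
gripper_width: 1.003
```

Run:
```python
from h import *
s=r.sense();print(s['tcp_pos'],s['joints'])
cs=cap('scene');cw=cap('wrist');save(cs,'s3.png')
for n,c in(('sc',cs),('wr',cw)):
  C=cloud(c).reshape(-1,3);P=C[np.isfinite(C[:,0])]
  for nm,p,R,ll in(('fish',(.555,.348),.11,((.012,.024),(.026,.036),(.055,.085))),('sq',(.61,-.126),.08,((.011,.024),)),('ele',(.459,-.352),.08,((.011,.023),(.026,.036)))):
   q=P[np.linalg.norm(P[:,:2]-p,axis=1)<R]
   for lo,hi in ll:
    k=q[(q[:,2]>lo)&(q[:,2]<hi)]*1000
    if len(k)>10:print(n,nm,lo,len(k),np.round(np.hstack([np.hstack(cv2.minAreaRect(k[:,:2].astype(np.float32))),np.hstack(cv2.minEnclosingCircle(k[:,:2].astype(np.float32)))]),1),k[:,2].max().round(1))
```

```text
[0.55515909 0.18820224 0.27297321] [ 3.45465256e+01  1.64957544e+01 -4.32128413e-01  2.34276352e-04
 -7.30597937e+01 -1.20873132e+02]
sc fish 0.012 1121 [558.6 349.9  82.6 152.2  54.8 559.2 349.9  83.7] 23.9
sc fish 0.026 569 [559.9 350.9  45.  111.2  54.3 561.2 350.8  58.4] 35.7
sc fish 0.055 539 [555.4 356.3  29.8 125.8  52.8 552.8 352.9  62.9] 85.0
sc sq 0.011 1139 [ 612.6 -124.5   97.1   93.7   20.9  613.6 -124.3   63.4] 21.9
sc ele 0.011 292 [ 474.6 -341.4   72.4   93.2   32.7  467.4 -346.4   47.4] 22.9
sc ele 0.026 178 [ 462.  -351.    62.3   62.5   14.1  461.2 -350.9   41.1] 35.6
wr fish 0.012 3205 [554.9 344.7  82.  150.7  56.1 554.4 344.6  83.5] 23.9
wr fish 0.026 1646 [552.5 340.6  32.8 110.1  54.7 552.6 340.7  56.7] 36.0
wr fish 0.055 1601 [548.8 347.2  30.4 126.   59.7 551.1 351.2  63.1] 85.0
wr sq 0.011 5247 [ 609.4 -128.2   92.7   94.1   20.7  608.6 -128.2   64. ] 22.1
```

View pics/s3.png

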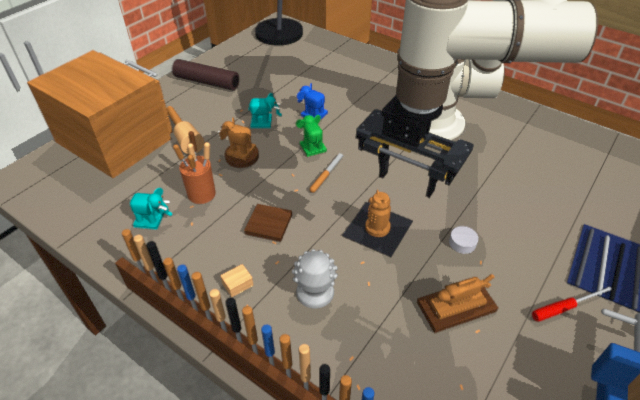

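Emit:
{"name": "play_rows", "arguments": {
  "commands": [
    [[-0.004, -0.02, 0, 0, 0, -0.14, 0], [-0.012, -0.065, 0, 0, 0, -0.28, 0], [-0.02, -0.11, 0, 0, 0, -0.42, 0], [-0.028, -0.155, 0, 0, 0, -0.56, 0], [-0.036, -0.2, 0, 0, 0, -0.7, 0]]
  ]
}}

```text
time_s: 16.9
tcp_pos: [0.5191, -0.0115, 0.273]
ee_rot: [[-0.798, 0.603, 0.001], [0.603, 0.798, 0.0], [-0.0, 0.001, -1.0]]
wrist_force: [0.7, -0.5, -0.0]
gripper_width: 0.997
```

Emit:
{"name": "play_rows", "arguments": {
  "commands": [
    [[-0.008, -0.045, 0, 0, 0, -0.14, 0], [-0.016, -0.09, 0, 0, 0, -0.28, 0], [-0.024, -0.135, 0, 0, 0, -0.42, 0], [-0.032, -0.18, 0, 0, 0, -0.56, 0], [-0.04, -0.225, 0, 0, 0, -0.7, 0]]
  ]
}}

```text
time_s: 17.4
tcp_pos: [0.4792, -0.2368, 0.2731]
ee_rot: [[-0.221, 0.975, 0.001], [0.975, 0.221, -0.0], [-0.0, 0.001, -1.0]]
wrist_force: [0.6, 0.1, 0.0]
gripper_width: 1.004
```

Emit:
{"name": "play_rows", "arguments": {
  "commands": [
    [[-0.008, -0.045, 0, 0, 0, 0, 0], [-0.016, -0.09, 0, 0, 0, 0, 0], [-0.0205, -0.116, 0, 0, 0, 0, 0], [-0.0205, -0.116, 0, 0, 0, 0, 0], [-0.0205, -0.116, 0, 0, 0, 0, 0]]
  ]
}}

```text
time_s: 17.9
tcp_pos: [0.459, -0.3515, 0.2724]
ee_rot: [[-0.225, 0.974, -0.0], [0.974, 0.225, 0.001], [0.001, -0.0, -1.0]]
wrist_force: [0.5, 0.9, -0.6]
gripper_width: 1.002
```

Run:
```python
from h import *
s=r.sense();print(s['tcp_pos'],s['joints'],s['ee_rot'])
cw=cap('wrist');save(cw,'w4.png');ct=cap('top')
for n,c in(('wr',cw),('top',ct)):
  C=cloud(c).reshape(-1,3);P=C[np.isfinite(C[:,0])]
  for nm,p,R,ll in(('sq',(.61,-.126),.08,((.011,.024),)),('ele',(.459,-.352),.08,((.011,.023),(.026,.036),(.06,.085),(.085,.1)))):
   q=P[np.linalg.norm(P[:,:2]-p,axis=1)<R]
   for lo,hi in ll:
    k=q[(q[:,2]>lo)&(q[:,2]<hi)]*1000
    if len(k)>10:print(n,nm,lo,len(k),np.round(np.hstack([np.hstack(cv2.minAreaRect(k[:,:2].astype(np.float32))),np.hstack(cv2.minEnclosingCircle(k[:,:2].astype(np.float32)))]),1),k[:,2].max().round(1))
```

```text
[ 0.45895321 -0.3514942   0.2724315 ] [-2.14115079e+01  1.57224832e+01 -1.57465487e+00 -2.19723555e-02
 -7.27377344e+01 -1.45573133e+02] [[-2.25101122e-01  9.74335311e-01 -4.32921343e-04]
 [ 9.74335193e-01  2.25101345e-01  5.63125604e-04]
 [ 6.46124337e-04 -2.95050295e-04 -9.99999748e-01]]
wr sq 0.011 3801 [ 616.3 -148.    93.1   52.1   21.   616.  -147.4   52.4] 22.3
wr ele 0.011 1605 [ 460.3 -346.8   82.7   93.4   89.8  460.2 -352.    46.9] 22.6
wr ele 0.026 643 [ 456.8 -354.1   60.    59.6   12.5  456.4 -354.2   41.3] 34.0
wr ele 0.06 185 [ 463.4 -367.6   93.4   64.8   87.9  459.3 -366.8   47.3] 85.0
wr ele 0.085 2056 [ 466.3 -363.7   78.1   71.2   85.5  459.5 -367.4   43.4] 100.0
top sq 0.011 1257 [ 610.3 -127.1   92.3   93.4   21.   610.1 -126.6   62.9] 23.1
```

View pics/w4.png

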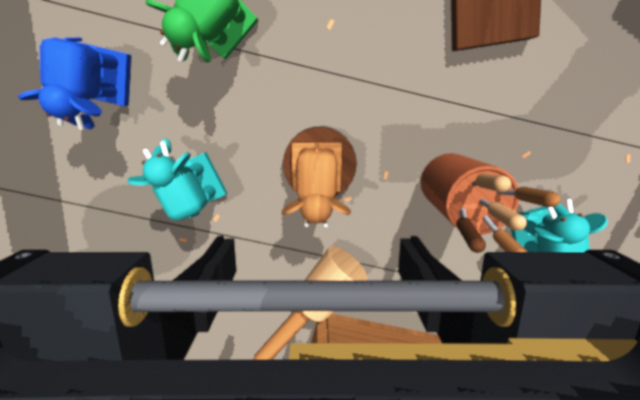

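Emit:
{"name": "play_rows", "arguments": {
  "commands": [
    [[-0.0015, -0.002, -0.04, 0, 0, 0, 0], [-0.0015, -0.002, -0.08, 0, 0, 0, 0], [-0.0015, -0.002, -0.12, 0, 0, 0, 0], [-0.0015, -0.002, -0.15, 0, 0, 0, 0], [-0.0015, -0.002, -0.17, 0, 0, 0, 0]]
  ]
}}

```text
time_s: 18.5
tcp_pos: [0.457, -0.3514, 0.1007]
ee_rot: [[-0.228, 0.974, -0.003], [0.974, 0.228, 0.002], [0.002, -0.002, -1.0]]
wrist_force: [0.1, -0.0, 0.3]
gripper_width: 0.999
```

Emit:
{"name": "play_rows", "arguments": {
  "commands": [
    [[0, 0, -0.02, 0, 0, 0, 0], [0, 0, -0.035, 0, 0, 0, 0], [0, 0, -0.0455, 0, 0, 0, 0], [0, 0, -0.0455, 0, 0, 0, 0], [0, 0, -0.0455, 0, 0, 0, 0.3]]
  ]
}}

```text
time_s: 19.0
tcp_pos: [0.4582, -0.3531, 0.058]
ee_rot: [[-0.228, 0.974, 0.001], [0.974, 0.228, -0.001], [-0.001, 0.001, -1.0]]
wrist_force: [-0.1, 0.5, 0.2]
gripper_width: 0.964
```

Emit:
{"name": "play_rows", "arguments": {
  "commands": [
    [[0, 0, 0, 0, 0, 0, 0.6], [0, 0, 0, 0, 0, 0, 1], [0, 0, 0, 0, 0, 0, 1], [0, 0, 0, 0, 0, 0, 1], [0, 0, 0, 0, 0, 0, 1]]
  ]
}}

```text
time_s: 19.5
tcp_pos: [0.4575, -0.3535, 0.0575]
ee_rot: [[-0.226, 0.974, 0.0], [0.974, 0.226, -0.0], [-0.0, 0.0, -1.0]]
wrist_force: [-0.4, -0.1, 0.5]
gripper_width: 0.54
```

Emit:
{"name": "play_rows", "arguments": {
  "commands": [
    [[0, 0, 0, 0, 0, 0, 1], [0, 0, 0, 0, 0, 0, 1], [0, 0, 0, 0, 0, 0, 1], [0, 0, 0, 0, 0, 0, 1], [0, 0, 0, 0, 0, 0, 1]]
  ]
}}

```text
time_s: 20.0
tcp_pos: [0.4577, -0.3535, 0.0575]
ee_rot: [[-0.227, 0.974, 0.0], [0.974, 0.227, -0.0], [-0.0, 0.0, -1.0]]
wrist_force: [-0.1, 1.0, 1.3]
gripper_width: 0.5
```

Emit:
{"name": "play_rows", "arguments": {
  "commands": [
    [[0, 0, 0.01, 0, 0, 0, 1], [0, 0, 0.04, 0, 0, 0, 1], [0, 0, 0.08, 0, 0, 0, 1], [0, 0, 0.12, 0, 0, 0, 1], [0, 0.02, 0.16, 0, 0, 0, 1]]
  ]
}}

```text
time_s: 20.5
tcp_pos: [0.4568, -0.3341, 0.2186]
ee_rot: [[-0.224, 0.975, -0.001], [0.975, 0.224, 0.0], [0.001, -0.001, -1.0]]
wrist_force: [0.8, 0.8, -1.7]
gripper_width: 0.501
```

Emit:
{"name": "play_rows", "arguments": {
  "commands": [
    [[0, 0.04, 0.01, 0, 0, 0, 1], [0.02, 0.08, 0.01, 0, 0, 0, 1], [0.045, 0.11, 0.01, 0, 0, 0, 1], [0.075, 0.14, 0.01, 0, 0, 0, 1], [0.105, 0.17, 0.01, 0, 0, 0, 1]]
  ]
}}

```text
time_s: 21.0
tcp_pos: [0.5625, -0.1618, 0.2276]
ee_rot: [[-0.227, 0.974, -0.001], [0.974, 0.227, 0.0], [0.001, -0.001, -1.0]]
wrist_force: [0.4, -0.5, -2.2]
gripper_width: 0.503
```

Emit:
{"name": "play_rows", "arguments": {
  "commands": [
    [[0.025, 0.02, 0, 0, 0, 0, 1], [0.0475, 0.0365, 0, 0, 0, 0, 1], [0.0475, 0.0365, -0.02, 0, 0, 0, 1], [0.0475, 0.0365, -0.05, 0, 0, 0, 1], [0.0475, 0.0365, -0.05, 0, 0, 0, 1]]
  ]
}}

```text
time_s: 21.5
tcp_pos: [0.6062, -0.1261, 0.1723]
ee_rot: [[-0.226, 0.974, -0.012], [0.974, 0.226, 0.002], [0.004, -0.011, -1.0]]
wrist_force: [-1.2, -0.0, -4.0]
gripper_width: 0.5
```

Run:
```python
from h import *
s=r.sense();print(s['tcp_pos'],s['gripper_width'],s['wrist_force'])
for n in('scene','wrist','top'):
  C=cloud(cap(n)).reshape(-1,3);P=C[np.isfinite(C[:,0])]
  for nm,p,R,ll in(('sq',(.61,-.126),.08,((.011,.024),(.135,.152))),('round',(.46,-.351),.06,((.011,.023),))):
   q=P[np.linalg.norm(P[:,:2]-p,axis=1)<R]
   for lo,hi in ll:
    k=q[(q[:,2]>lo)&(q[:,2]<hi)]*1000
    if len(k)>10:print(n,nm,lo,len(k),np.round(np.hstack([np.hstack(cv2.minAreaRect(k[:,:2].astype(np.float32))),np.hstack(cv2.minEnclosingCircle(k[:,:2].astype(np.float32)))]),1),k[:,2].min().round(1),k[:,2].max().round(1))
```

```text
[ 0.60622752 -0.1261309   0.17231061] 0.49960217498252496 [-1.21951667 -0.04180714 -3.99243015]
scene sq 0.011 1138 [ 612.6 -124.1   94.8   92.8   21.2  614.  -123.9   63.4] 11.1 22.9
scene sq 0.135 348 [ 608.5 -123.6   62.3   62.8   13.6  608.5 -122.5   42. ] 135.0 151.7
scene round 0.011 36 [ 439.9 -371.9   21.3   75.4   40.4  446.6 -366.2   37.7] 13.9 20.6
wrist sq 0.011 4486 [ 608.8 -127.6   92.3   91.2   20.8  609.3 -127.8   63.7] 11.0 21.5
wrist sq 0.135 2405 [ 603.3 -115.    60.3   33.9   13.   603.2 -115.5   34.1] 137.0 151.9
top sq 0.011 487 [ 603.5 -108.9   92.    54.4   21.4  600.  -101.    48.3] 11.9 22.9
top sq 0.135 74 [ 601.8 -100.4   57.1    9.2    9.3  601.9 -100.5   28.9] 136.2 151.7
top round 0.011 1077 [ 462.4 -349.1   91.8   94.1    0.   460.9 -349.5   48.3] 11.7 22.9
```

Emit:
{"name": "play_rows", "arguments": {
  "commands": [
    [[0, 0, -0.03, 0, 0, 0, 1], [0, 0, -0.06, 0, 0, 0, 1], [0, 0, -0.09, 0, 0, 0, 1], [0, 0, -0.105, 0, 0, 0, 1], [0, 0, -0.112, 0, 0, 0, 1]]
  ]
}}

```text
time_s: 22.15
tcp_pos: [0.6102, -0.1272, 0.0654]
ee_rot: [[-0.226, 0.974, -0.0], [0.974, 0.226, -0.0], [-0.0, -0.0, -1.0]]
wrist_force: [-0.2, -0.4, -1.6]
gripper_width: 0.5
```

Emit:
{"name": "play_rows", "arguments": {
  "commands": [
    [[0, 0, -0.003, 0, 0, 0, 1], [0, 0, -0.005, 0, 0, 0, 1], [0, 0, -0.006, 0, 0, 0, 1], [0, 0, -0.007, 0, 0, 0, 1], [0, 0, -0.007, 0, 0, 0, 1]]
  ]
}}

```text
time_s: 22.65
tcp_pos: [0.6102, -0.1269, 0.0589]
ee_rot: [[-0.227, 0.974, 0.001], [0.974, 0.227, 0.0], [-0.0, 0.001, -1.0]]
wrist_force: [-0.6, -0.2, -1.4]
gripper_width: 0.503
```

Emit:
{"name": "play_rows", "arguments": {
  "commands": [
    [[0, 0, -0.001, 0, 0, 0, 1], [0, 0, -0.0015, 0, 0, 0, 1], [0, 0, -0.0015, 0, 0, 0, 0.5], [0, 0, -0.0015, 0, 0, 0, 0.2], [0, 0, -0.0015, 0, 0, 0, 0]]
  ]
}}

```text
time_s: 23.15
tcp_pos: [0.6103, -0.1269, 0.057]
ee_rot: [[-0.227, 0.974, 0.001], [0.974, 0.227, -0.0], [-0.0, 0.001, -1.0]]
wrist_force: [-0.1, -0.1, -1.4]
gripper_width: 0.613
```

Emit:
{"name": "play_rows", "arguments": {
  "commands": [
    [[0, 0, 0, 0, 0, 0, 0], [0, 0, 0, 0, 0, 0, 0], [0, 0, 0, 0, 0, 0, 0], [0, 0, 0, 0, 0, 0, 0], [0, 0, 0.02, 0, 0, 0, 0]]
  ]
}}

```text
time_s: 23.65
tcp_pos: [0.6078, -0.1267, 0.0742]
ee_rot: [[-0.226, 0.974, -0.007], [0.974, 0.226, 0.0], [0.002, -0.006, -1.0]]
wrist_force: [-0.1, 0.2, -0.4]
gripper_width: 0.979
```

Emit:
{"name": "play_rows", "arguments": {
  "commands": [
    [[0, 0, 0.04, 0, 0, 0, 0], [0, 0, 0.08, 0, 0, 0, 0], [0, 0, 0.12, 0, 0, 0, 0], [0, 0, 0.16, 0, 0, 0, 0], [0, 0, 0.2, 0, 0, 0, 0]]
  ]
}}

```text
time_s: 24.15
tcp_pos: [0.6097, -0.1268, 0.2787]
ee_rot: [[-0.227, 0.974, 0.0], [0.974, 0.227, 0.0], [0.0, 0.0, -1.0]]
wrist_force: [1.1, 0.3, 0.5]
gripper_width: 1.002
```

Emit:
{"name": "play_rows", "arguments": {
  "commands": [
    [[-0.016, 0.024, 0, 0, 0, 0.14, 0], [-0.032, 0.048, 0, 0, 0, 0.28, 0], [-0.048, 0.072, 0, 0, 0, 0.42, 0], [-0.064, 0.097, 0, 0, 0, 0.56, 0], [-0.08, 0.121, 0, 0, 0, 0.7, 0]]
  ]
}}

```text
time_s: 24.65
tcp_pos: [0.5291, -0.0051, 0.2769]
ee_rot: [[-0.804, 0.595, 0.0], [0.595, 0.804, 0.0], [-0.0, 0.0, -1.0]]
wrist_force: [-0.2, 0.5, 0.5]
gripper_width: 0.999
```

Emit:
{"name": "play_rows", "arguments": {
  "commands": [
    [[-0.016, 0.024, 0, 0, 0, 0.14, 0], [-0.032, 0.048, 0, 0, 0, 0.28, 0], [-0.048, 0.072, 0, 0, 0, 0.42, 0], [-0.065, 0.1, 0, 0, 0, 0.56, 0], [-0.065, 0.1, 0, 0, 0, 0.7, 0]]
  ]
}}

```text
time_s: 25.15
tcp_pos: [0.4635, 0.0961, 0.2773]
ee_rot: [[-0.998, -0.067, 0.001], [-0.067, 0.998, 0.001], [-0.001, 0.001, -1.0]]
wrist_force: [-0.7, 0.4, -0.4]
gripper_width: 1.0
```

Emit:
{"name": "play_rows", "arguments": {
  "commands": [
    [[0, 0, 0, 0, 0, 0, 0], [0, 0, 0, 0, 0, 0, 0]]
  ]
}}

```text
time_s: 25.35
tcp_pos: [0.465, 0.0941, 0.2769]
ee_rot: [[-0.998, -0.055, 0.0], [-0.055, 0.998, 0.0], [-0.0, 0.0, -1.0]]
wrist_force: [-0.2, -0.8, 0.7]
gripper_width: 1.0
```

Run:
```python
from h import *
s=r.sense();print(s['tcp_pos'],s['joints'],s['time_s'])
cs=cap('scene');cw=cap('wrist')
cv2.imwrite('pics/sw5.png',np.hstack([cv2.resize(x['image'],(400,250)) for x in(cs,cw)])[:,:,::-1])
for n,c in(('scene',cs),('wrist',cw)):
  C=cloud(c).reshape(-1,3);P=C[np.isfinite(C[:,0])]
  for nm,p,R,ll in(('sq',(.61,-.126),.08,((.011,.024),(.026,.036))),('owl',(.4645,.095),.05,((.007,.02),(.04,.075),(.085,.12)))):
   q=P[np.linalg.norm(P[:,:2]-p,axis=1)<R]
   for lo,hi in ll:
    k=q[(q[:,2]>lo)&(q[:,2]<hi)]*1000
    if len(k)>10:print(n,nm,lo,len(k),np.round(np.hstack([np.hstack(cv2.minAreaRect(k[:,:2].astype(np.float32))),np.hstack(cv2.minEnclosingCircle(k[:,:2].astype(np.float32)))]),1))
```

```text
[0.46502674 0.0940527  0.27692602] [ 3.11174277e+01  4.95395529e+00 -1.44313551e+01  6.86609920e-04
 -7.06053459e+01 -1.17978189e+02] 25.35
scene sq 0.011 578 [ 614.1 -124.3   93.5   93.4   21.8  614.2 -123.2   62.6]
scene sq 0.026 239 [ 611.5 -123.8   63.9   59.7   11.4  612.5 -124.2   41.5]
scene owl 0.007 204 [474.6 100.   57.7  84.2  22.  466.2  96.6  46.5]
scene owl 0.04 217 [481.5 100.4  30.   51.9  19.9 471.4  96.7  26.3]
scene owl 0.085 324 [474.   96.6  38.8  47.3  59.  473.   95.   24.3]
wrist sq 0.011 1524 [ 605.4 -129.8   83.7   92.8   21.1  599.9 -131.7   57. ]
wrist sq 0.026 767 [ 608.4 -128.    59.6   61.6   12.2  606.5 -127.9   40.7]
wrist owl 0.007 400 [454.  105.8  81.1  59.5  71.3 464.7 102.2  44.3]
wrist owl 0.04 143 [452.5  86.7  24.4  52.   22.6 463.6  91.3  26. ]
wrist owl 0.085 1516 [466.4  89.7  42.8  50.6  40.2 467.5  89.8  26.1]
```

View pics/sw5.png

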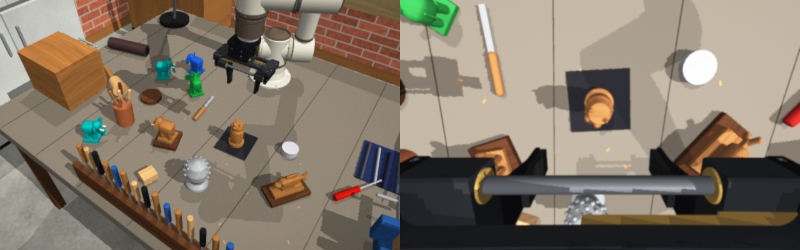

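Emit:
{"name": "play_rows", "arguments": {
  "commands": [
    [[0.001, 0, -0.04, 0, 0, 0, 0], [0.001, 0, -0.08, 0, 0, 0, 0], [0.001, 0, -0.12, 0, 0, 0, 0], [0.001, 0, -0.15, 0, 0, 0, 0], [0.001, 0, -0.18, 0, 0, 0, 0]]
  ]
}}

```text
time_s: 25.95
tcp_pos: [0.4661, 0.0934, 0.0954]
ee_rot: [[-0.998, -0.055, -0.0], [-0.055, 0.998, -0.0], [0.0, -0.0, -1.0]]
wrist_force: [-0.2, 0.8, -0.6]
gripper_width: 1.0
```

Emit:
{"name": "play_rows", "arguments": {
  "commands": [
    [[0, 0, -0.025, 0, 0, 0, 0], [0, 0, -0.04, 0, 0, 0, 0], [0, 0, -0.05, 0, 0, 0, 0], [0, 0, -0.05, 0, 0, 0, 0], [0, 0, -0.05, 0, 0, 0, 0.3]]
  ]
}}

```text
time_s: 26.45
tcp_pos: [0.4667, 0.0941, 0.0473]
ee_rot: [[-0.998, -0.057, 0.001], [-0.057, 0.998, 0.0], [-0.001, 0.0, -1.0]]
wrist_force: [0.1, 0.2, -0.0]
gripper_width: 0.966
```

Emit:
{"name": "play_rows", "arguments": {
  "commands": [
    [[0, 0, 0, 0, 0, 0, 0.6], [0, 0, 0, 0, 0, 0, 1], [0, 0, 0, 0, 0, 0, 1], [0, 0, 0, 0, 0, 0, 1], [0, 0, 0, 0, 0, 0, 1]]
  ]
}}

```text
time_s: 26.95
tcp_pos: [0.4662, 0.0943, 0.0472]
ee_rot: [[-0.998, -0.058, 0.001], [-0.058, 0.998, 0.0], [-0.001, 0.0, -1.0]]
wrist_force: [-0.8, 0.6, 1.9]
gripper_width: 0.574
```

Emit:
{"name": "play_rows", "arguments": {
  "commands": [
    [[0, 0, 0, 0, 0, 0, 1], [0, 0, 0, 0, 0, 0, 1], [0, 0, 0, 0, 0, 0, 1], [0, 0, 0, 0, 0, 0, 1]]
  ]
}}

```text
time_s: 27.35
tcp_pos: [0.4662, 0.0943, 0.0472]
ee_rot: [[-0.998, -0.058, 0.0], [-0.058, 0.998, 0.0], [-0.001, 0.0, -1.0]]
wrist_force: [-1.6, 0.9, 4.4]
gripper_width: 0.575
```

Emit:
{"name": "play_rows", "arguments": {
  "commands": [
    [[0, 0, 0.01, 0, 0, 0, 1], [0, 0, 0.03, 0, 0, 0, 1], [0, 0, 0.07, 0, 0, 0, 1], [0, 0, 0.11, 0, 0, 0, 1], [0, -0.02, 0.13, 0, 0, 0, 1]]
  ]
}}

```text
time_s: 27.85
tcp_pos: [0.4676, 0.0753, 0.1804]
ee_rot: [[-0.998, -0.061, 0.005], [-0.061, 0.998, 0.002], [-0.006, 0.002, -1.0]]
wrist_force: [0.7, 0.6, -1.2]
gripper_width: 0.573
```

Emit:
{"name": "play_rows", "arguments": {
  "commands": [
    [[-0.0005, -0.04, 0, 0, 0, 0, 1], [-0.001, -0.08, 0, 0, 0, 0, 1], [-0.0015, -0.12, 0, 0, 0, 0, 1], [-0.002, -0.16, 0, 0, 0, 0, 1], [-0.0025, -0.2, 0, 0, 0, 0, 1]]
  ]
}}

```text
time_s: 28.35
tcp_pos: [0.4625, -0.1275, 0.1768]
ee_rot: [[-0.998, -0.058, -0.001], [-0.058, 0.998, 0.0], [0.001, 0.0, -1.0]]
wrist_force: [0.5, 0.3, -2.1]
gripper_width: 0.577
```

Emit:
{"name": "play_rows", "arguments": {
  "commands": [
    [[-0.0005, -0.04, 0, 0, 0, 0, 1], [-0.001, -0.08, 0, 0, 0, 0, 1], [-0.0015, -0.12, 0, 0, 0, 0, 1], [-0.002, -0.16, 0, 0, 0, 0, 1], [-0.0025, -0.19, 0, 0, 0, 0, 1]]
  ]
}}

```text
time_s: 28.85
tcp_pos: [0.4599, -0.3179, 0.1764]
ee_rot: [[-0.998, -0.056, -0.002], [-0.056, 0.998, 0.001], [0.001, 0.001, -1.0]]
wrist_force: [1.0, 0.6, -2.1]
gripper_width: 0.575
```

Emit:
{"name": "play_rows", "arguments": {
  "commands": [
    [[-0.0005, -0.02, 0, 0, 0, 0, 1], [-0.0005, -0.0345, 0, 0, 0, 0, 1], [-0.0005, -0.0345, 0, 0, 0, 0, 1], [-0.0005, -0.0345, 0, 0, 0, 0, 1], [-0.0005, -0.0345, 0, 0, 0, 0, 1]]
  ]
}}

```text
time_s: 29.35
tcp_pos: [0.4604, -0.3495, 0.1768]
ee_rot: [[-0.998, -0.059, -0.0], [-0.059, 0.998, 0.0], [0.0, 0.0, -1.0]]
wrist_force: [-0.3, 0.5, -2.6]
gripper_width: 0.576
```

Run:
```python
from h import *
s=r.sense();print(s['tcp_pos'],s['gripper_width'],s['wrist_force'],s['joints'])
for n in('scene','wrist','top'):
  C=cloud(cap(n)).reshape(-1,3);P=C[np.isfinite(C[:,0])]
  for nm,p,R,ll in(('round',(.46,-.351),.065,((.011,.023),(.136,.15),(.16,.2))),):
   q=P[np.linalg.norm(P[:,:2]-p,axis=1)<R]
   for lo,hi in ll:
    k=q[(q[:,2]>lo)&(q[:,2]<hi)]*1000
    if len(k)>10:print(n,nm,lo,len(k),np.round(np.hstack([np.hstack(cv2.minAreaRect(k[:,:2].astype(np.float32))),np.hstack(cv2.minEnclosingCircle(k[:,:2].astype(np.float32)))]),1),k[:,2].min().round(1))
```

```text
[ 0.46042236 -0.34946191  0.17684823] 0.5763324144640964 [-0.25978993  0.51189168 -2.55608794] [-2.11590992e+01  1.96048848e+01 -1.01591902e+01 -1.97593582e-02
 -6.02633284e+01 -6.54703617e+01]
scene round 0.011 630 [ 466.4 -347.8   97.8   91.    42.6  466.1 -347.6   49.6] 11.2
scene round 0.136 166 [ 469.8 -341.7   47.7   57.3   41.5  464.7 -346.4   31. ] 136.0
scene round 0.16 280 [ 474.  -343.6   35.6   72.9   21.3  463.2 -347.8   36.5] 160.0
wrist round 0.011 4078 [ 447.3 -354.1   67.    93.     4.4  460.1 -353.    46.8] 11.1
wrist round 0.136 2056 [ 446.6 -352.6   35.5   59.4    3.2  458.3 -351.8   29.9] 136.0
wrist round 0.16 2563 [ 444.2 -352.9   21.8   68.     4.4  448.9 -352.5   34. ] 160.1
```

Emit:
{"name": "play_rows", "arguments": {
  "commands": [
    [[0.0015, -0.001, -0.03, 0, 0, 0, 1], [0.0015, -0.001, -0.06, 0, 0, 0, 1], [0.0015, -0.001, -0.085, 0, 0, 0, 1], [0.0015, -0.001, -0.1, 0, 0, 0, 1], [0.0015, -0.001, -0.108, 0, 0, 0, 1]]
  ]
}}

```text
time_s: 30.0
tcp_pos: [0.4614, -0.3505, 0.0674]
ee_rot: [[-0.998, -0.059, -0.002], [-0.059, 0.998, 0.001], [0.002, 0.001, -1.0]]
wrist_force: [0.2, 0.1, -1.2]
gripper_width: 0.578
```

Emit:
{"name": "play_rows", "arguments": {
  "commands": [
    [[0, 0, -0.003, 0, 0, 0, 1], [0, 0, -0.005, 0, 0, 0, 1], [0, 0, -0.006, 0, 0, 0, 1], [0, 0, -0.007, 0, 0, 0, 1], [0, 0, -0.007, 0, 0, 0, 1]]
  ]
}}

```text
time_s: 30.5
tcp_pos: [0.4622, -0.3515, 0.0623]
ee_rot: [[-0.998, -0.058, 0.001], [-0.058, 0.998, -0.0], [-0.001, -0.0, -1.0]]
wrist_force: [-0.3, -0.1, -1.7]
gripper_width: 0.577
```

Lower the last 1.5 mm, release, rise, and move clear toward the robot's side for a final check.

Emit:
{"name": "play_rows", "arguments": {
  "commands": [
    [[0, 0, -0.001, 0, 0, 0, 1], [0, 0, -0.0015, 0, 0, 0, 1], [0, 0, -0.0015, 0, 0, 0, 0.4], [0, 0, -0.0015, 0, 0, 0, 0.2], [0, 0, -0.0015, 0, 0, 0, 0]]
  ]
}}

```text
time_s: 31.0
tcp_pos: [0.4621, -0.3514, 0.0604]
ee_rot: [[-0.998, -0.058, 0.0], [-0.058, 0.998, -0.0], [-0.0, -0.0, -1.0]]
wrist_force: [-0.5, -0.1, 0.5]
gripper_width: 0.705
```

Emit:
{"name": "play_rows", "arguments": {
  "commands": [
    [[0, 0, 0, 0, 0, 0, 0], [0, 0, 0, 0, 0, 0, 0], [0, 0, 0, 0, 0, 0, 0], [0, 0, 0, 0, 0, 0, 0], [0, 0, 0.02, 0, 0, 0, 0]]
  ]
}}

```text
time_s: 31.5
tcp_pos: [0.46, -0.3504, 0.0779]
ee_rot: [[-0.998, -0.057, -0.006], [-0.057, 0.998, 0.003], [0.005, 0.003, -1.0]]
wrist_force: [0.4, 0.1, 0.3]
gripper_width: 0.992
```

Emit:
{"name": "play_rows", "arguments": {
  "commands": [
    [[0, 0, 0.04, 0, 0, 0, 0], [0, 0, 0.08, 0, 0, 0, 0], [0, 0, 0.12, 0, 0, 0, 0], [0, 0, 0.16, 0, 0, 0, 0], [0, 0, 0.2, 0, 0, 0, 0]]
  ]
}}

```text
time_s: 32.0
tcp_pos: [0.4617, -0.3512, 0.2822]
ee_rot: [[-0.998, -0.058, 0.0], [-0.058, 0.998, -0.0], [-0.0, -0.0, -1.0]]
wrist_force: [1.0, -0.5, 0.0]
gripper_width: 1.003
```

Emit:
{"name": "play_rows", "arguments": {
  "commands": [
    [[0, 0.03, 0, 0, 0, 0, 0], [-0.01, 0.07, 0, 0, 0, 0, 0], [-0.02, 0.11, 0, 0, 0, 0, 0], [-0.03, 0.15, 0, 0, 0, 0, 0], [-0.04, 0.19, 0, 0, 0, 0, 0]]
  ]
}}

```text
time_s: 32.5
tcp_pos: [0.4212, -0.16, 0.2804]
ee_rot: [[-0.998, -0.057, 0.0], [-0.057, 0.998, 0.0], [-0.0, 0.0, -1.0]]
wrist_force: [0.6, 0.1, -0.3]
gripper_width: 0.998
```

Emit:
{"name": "play_rows", "arguments": {
  "commands": [
    [[-0.01, 0.04, 0, 0, 0, 0, 0], [-0.02, 0.06, 0, 0, 0, 0, 0], [-0.02, 0.06, 0, 0, 0, 0, 0], [-0.02, 0.06, 0, 0, 0, 0, 0], [-0.02, 0.06, 0, 0, 0, 0, 0]]
  ]
}}

```text
time_s: 33.0
tcp_pos: [0.4023, -0.1019, 0.2804]
ee_rot: [[-0.998, -0.057, 0.0], [-0.057, 0.998, -0.0], [-0.0, -0.0, -1.0]]
wrist_force: [-0.3, -0.7, -0.8]
gripper_width: 1.004
```

Run:
```python
from h import *
s=r.sense();print(s['tcp_pos'],s['time_s'],s['wrist_force'])
cs=cap('scene');ct=cap('top');save(cs,'s9.png')
for n,c in(('scene',cs),('top',ct)):
  C=cloud(c).reshape(-1,3);P=C[np.isfinite(C[:,0])]
  for nm,p,R in(('owl',(.46,-.351),.06),('ele',(.61,-.127),.08),('fish',(.555,.348),.11)):
   q=P[np.linalg.norm(P[:,:2]-p,axis=1)<R]
   for lo,hi in ((.011,.023),(.026,.036),(.037,.14)):
    k=q[(q[:,2]>lo)&(q[:,2]<hi)]*1000
    if len(k)>10:print(n,nm,lo,len(k),np.round(np.hstack([np.hstack(cv2.minAreaRect(k[:,:2].astype(np.float32))),np.hstack(cv2.minEnclosingCircle(k[:,:2].astype(np.float32)))]),1),k[:,2].max().round(1))
  for nm,p in(('jar',(.632,-.331)),('head',(.701,.081))):
    k=P[(np.linalg.norm(P[:,:2]-p,axis=1)<.07)&(P[:,2]>.03)&(P[:,2]<.1)]*1000;print(nm,k.min(0).round(),k.max(0).round())
    C0=np.load(n+'_cloud.npy').reshape(-1,3);k=C0[(np.linalg.norm(C0[:,:2]-p,axis=1)<.07)&(C0[:,2]>.03)&(C0[:,2]<.1)]*1000;print(' start',k.min(0).round(),k.max(0).round())
```

```text
[ 0.40232846 -0.10186025  0.28037311] 33.0 [-0.34020792 -0.69289919 -0.82786255]
scene owl 0.011 345 [ 468.  -345.3   88.3   92.2   48.6  464.1 -346.8   49.3] 23.0
scene owl 0.026 118 [ 469.6 -342.7   47.3   57.6   56.7  465.6 -347.3   31.2] 35.8
scene owl 0.037 594 [ 469.7 -346.1   46.4   51.5   69.6  468.5 -348.9   27.1] 132.6
scene ele 0.011 563 [ 613.8 -124.4   93.8   93.6   20.7  613.8 -124.    63.2] 23.0
scene ele 0.026 235 [ 613.9 -124.3   62.5   61.6   14.6  613.4 -123.5   41.1] 35.1
scene ele 0.037 833 [ 622.1 -138.6   91.3   69.6   85.8  615.4 -137.3   46.7] 110.4
scene fish 0.011 1125 [558.6 350.6  81.6 151.9  54.4 559.1 350.   84. ] 23.0
scene fish 0.026 566 [560.4 351.2  45.7 110.9  53.6 561.2 351.6  57.9] 35.9
scene fish 0.037 878 [556.  355.9  36.  125.2  46.3 555.6 355.4  63.6] 101.2
jar [ 598. -372.   30.] [ 673. -291.  100.]
 start [ 599. -370.   30.] [ 673. -294.  100.]
head [658.  36.  30.] [748. 131. 100.]
 start [659.  35.  30.] [748. 130. 100.]
top owl 0.011 509 [ 460.2 -344.9   93.2   84.3   11.4  460.8 -349.4   47.6] 22.9
top owl 0.026 133 [ 458.9 -341.5   59.1   40.1   15.5  460.5 -350.    30.3] 34.7
top owl 0.037 531 [ 464.2 -349.3   46.7   54.    71.   463.5 -352.1   27.9] 135.2
top ele 0.011 584 [ 610.3 -126.5   92.3   92.    20.8  610.2 -126.6   62.9] 22.9
top ele 0.026 154 [ 609.7 -126.8   59.9   59.7   13.1  609.4 -126.8   41.5] 35.1
top ele 0.037 631 [ 606.9 -143.2   67.5   92.4   27.1  612.2 -140.6   47.8] 109.9
top fish 0.011 825 [554.4 346.5  83.  149.3  55.7 553.9 346.2  83.8] 23.0
top fish 0.026 332 [552.2 341.   35.5 110.   58.5 554.6 343.8  56.2] 36.0
top fish 0.037 588 [549.2 347.8  31.8 122.7  61.  551.6 352.1  61.5] 102.6
jar [ 593. -373.   30.] [ 668. -297.  100.]
 start [ 593. -372.   30.] [ 669. -296.  100.]
head [652.  35.  59.] [745. 127. 100.]
 start [653.  35.  57.] [744. 127. 100.]
```

View pics/s9.png

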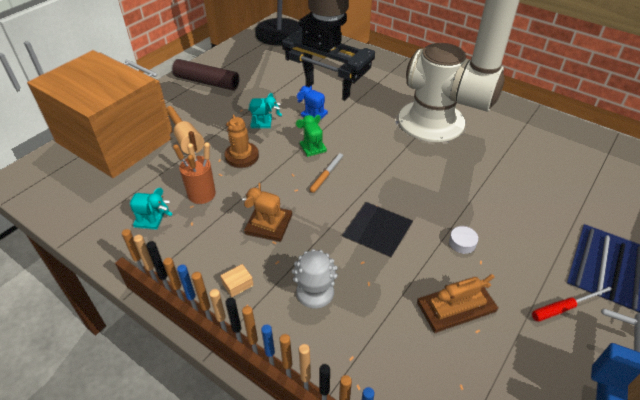

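The picture shows the owl (240,145), elephant (268,212) and fish (460,297) upright on their own bases, with the pad empty and the gripper clear.

```bash
python3 -c "
from station import r
print(r.finish_job())"
```

```text
the job is handed in; nothing more can be done
None
```

All three carvings are on their own bases, and I handed the job in at about 33 s of the 128 s allowed. I parked the owl on the leather pad and let go of it. Then I moved the fish to the oblong base, the elephant to the square base and the owl to the round one.

**Final checks**
- **Owl and elephant:** both were within about 2 mm of their base centres in both cameras.
- **Fish:** the scene camera put it about 2 mm from centre and about 1° off the base's length. The top view suggested 3–6 mm and 3°, but it saw only part of the fish's foot.
- **Upright and released:** all three looked upright, each stands on its base top, and the gripper is open and clear of everything.
- **Jar and metal head:** they had moved no more than 3 mm between the first and last pictures, within measuring noise.

**Disagreement between cameras:** the scene camera reads about 3–4 mm off the top and wrist cameras in x and y. I therefore compared each carving with its base within the same view.

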